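Lock the filter-box cover stud

ROBOT

A 6-joint arm with a two-finger parallel gripper is mounted at the origin on a cart in front of the work surface, level with it; the furniture and walls round the work are solid. World frame = base frame: x ahead of the robot, y to its left, z up, the work surface at z = 0. Lengths are in m, angles in rad, forces in N, time in s.
With the tool pointing down it reaches from about 0.4 to 0.825 m from the base axis. Payload 7 kg.
Tool frame: the origin (TCP) lies at the very end of the fingers, on their centre line; the grasp point (between the pads) lies 19 mm behind it (r.grasp_offset is the distance from the TCP to the grasp point, in m); z points along the fingers, y is the line along which they close (so a half turn about z gives the same grasp; the last joint's range is limited). The gripper opens to 85 mm and grips with 20 to 120 N. Pads are 22 mm wide; open, the fingers measure 114 mm over their backs; the gripper's body (76 mm by 85 mm) begins 54 mm behind the grasp point. The pads swing forward as they close: fully open they stand 13 mm farther back than shut.
Start: joints at [-0.917, 0.359, 0.012, 0, -1.224, -0.288], TCP at [0.241, -0.63, 0.231] pointing down, gripper open.
Joint ranges: [-3.07, 3.07], [-1.43, 2.12], [-1.02, 1.25], [-3.03, 1.67], [-3.05, -0], [-3.03, 3.03]. Speed limits (rad/s): [2.39, 2.39, 3.01, 3.14, 3.14, 3.14].

INTERFACE

Orientations are given as a rotation vector (axis times angle).
In Python, from bench import state, eyes, job, r gives the robot as it stands.
- The arm moves only by the tool carry_out, never from a script. Its argument "series" is a list of rows, each an object with "translation": the shift along the world's x, y, z in mm, a list of three; "delta_rot": the turn, a rotation vector about the world's x, y, z in units of 10 degrees (1.0 is 10 degrees), a list of three; "hand": the closure, from -1 (fully open) to 1 (shut), so that 0 is half open. In form: [{"translation": [dx, dy, dz], "delta_rot": [ax, ay, az], "hand": hand}, ...]. A call has 1 to 20 rows; each row shifts and turns the commanded pose from where the row before left it; what a row does not reach is not made up. A row lasts 1/8 s, in which the tool goes at most 62.5 mm and 10.7 degrees, less where a joint would pass 70% of its speed; a pose out of reach is approached as far as the arm can. A call with a gripper value outside its range is refused whole. The fingers move at their own pace and stop on an object; "force" is the grip in N (left out, the last holds). Time passes only in rows, so rows that do not move let the fingers close. It gives the time, the measured TCP pose, the force, the opening and the grip force at its end, in the units of the state.
- state(): the state, without advancing time (a new reading comes with each control period).
- eyes.read_camera(name): name is "scene" or "top" or "wrist"; returns the picture (400x640x3 uint8, red, green, blue); there is no depth.
- eyes.calibration(name): a dict with "fx", "fy", "cx", "cy" (pixels), "eye" and "orientation" of the camera in the world; the wrist camera has in their place "T_tool_cam" (4x4, takes a point from camera to tool coordinates, whose origin is the TCP and whose axes are the flange's). Camera axes: x right, y down, z forward; pixel columns grow to the right and rows downward; lengths in m; the calibration is good to about 2 mm. A picture is of the moment at which its call begins: read the wrist's pose just before it. calibration takes no time and is no camera call.
- job.hand_in(): hands the job in; it is judged then, once.
The state is a dict: "t": time; "joint_positions": joint angles; "joint_vel": joint speeds; "joint_efforts": joint torques, N m; "position": TCP position; "eef_rot": TCP orientation; "force": force on the tool from outside, world axes, zero at the start; "torque": the same for the moment, N m; "width": opening from 0.0 (shut) to 1.0 (fully open); "finger_force": force on a finger pad.
Only numpy, scipy, OpenCV 4.12 (cv2) and the standard library are available. Lean on these libraries where they do the work, as an engineer would, in place of code of your own. Each camera call takes 0.05 s, during which the arm holds its last target. There are 200 camera calls.

TASK

The blue cover of the dust-filter box still has one stud standing open. Take the stud key from its stand, press the stud down with it and turn it clockwise a quarter turn until it springs into its catch, without forcing it; then put the key back upright in its stand, fully home, and leave the other things where they are.

Things in the scene. Friction and masses are not known exactly. Their poses are not given: they have to be found in the camera images.
- filter_box: Dust-filter box: grey case 150 (x) by 190 (y) mm, blue cover with its flat top 70 mm above the bench; fixed. Origin: centre of the underside; x points away from its louvred front, z up. A 64 mm wire grip along y stands 15 mm above the cover's middle. Of two brass studs near the front corners the left (y +60 mm) is locked, to be left alone; the right (y -60 mm) is open.
- stud_place (a point): Nominal centre of the open stud, on the cover's top face (box frame -43, -60, +70 mm; box axes). The real stud with its dark ring (48 mm wide, 2 mm high) floats in an oversize hole: it stands up to 6 mm off this point along the box's x and 3 mm along its y, stays there by friction and yields only to over 6 N sideways. Pushing with the key over 25 N cracks the cover's boss.
- stud_slot (a point): At the same nominal point; does not float or turn with the stud. Its x axis is the direction of the slot at turn 0, along the box's y. Head: brass, 28 mm round, top 5.5 mm above the cover when open, 2 mm when locked. Slot: right across the head, 3.4 mm wide, 4.5 mm deep, 0.4 mm chamfers.
- stud_press (a joint): How far the open stud is pushed down (m): 0 up, 0.0085 hard bottom. Spring: 2 N to start, 1 N more per mm. To turn, its hidden lug must pass under a track, 4 mm down at the start and falling to 6 mm down at 1.22 rad of turn. From about 1.3 rad it rises into the catch when eased off, and rests at 0.0035: locked.
- stud_turn (a joint): Turn of the open stud (rad), growing clockwise seen from above; starts within 0.06 of 0, hard stop at 1.65. Locked from about 1.3 on. Friction about 0.04 N m. Twisting hard against the stop or the track (over about 0.2 N m) also breaks the 25 N limit at the blade's edges.
- stud_key: Loose stud key, 0.1 kg, 87 mm tall, standing upright in its stand. Origin: middle of the blade's lower edge; z up the key. Blade 18 (x) by 2.4 (y) mm, 8 mm long, below a round 18 mm steel shank; a 32 mm collar 28 mm above the tip; above it a flat orange wing grip 40 mm (x) by 12 mm (y) by 36 mm high, in line with the blade, from 51 to 87 mm above the tip. Grip the wing across its 12 mm. The key is the same turned by half a turn.
- key_tip (a point): Middle of the blade's lower edge; same axes as the key.
- key_grip (a point): Centre of the orange wing, 69 mm above the tip; same axes as the key.
- key_stand: Fixed dark wooden block 64 x 64 x 35 mm with an upright hole right through; holds the key. Origin: centre of the underside.
- stand_hole (a point): Centre of the hole's mouth, on top of the stand, 35 mm above the bench. Hole 22.5 mm wide with a 3 mm chamfer. With the key home its collar lies on the block and its tip is 28 mm below this point; any turn of the key will do.
- frit_jar_1: Glass jar with metal lid, 58 mm wide and high, at the back; bystander. Origin: centre of the underside.
- frit_jar_2: A second such jar; bystander. Origin: centre of the underside.
- flux_tub: Milky plastic tub with lid, 77 x 68 x 70 mm, at the left; bystander. Origin: centre of the underside.
- marker: Black marker pen, 12 x 124 x 12 mm, lying at the front left; bystander. Origin: centre of the underside.
Mind the look-alikes: they are no part of the job. There is more than one size of the stud_key; the one meant has the size given above.

How it is judged:
On the way, in this order (a step that is already met when the one before it is completed fails the run):
1. the key is lifted out of its stand (z of key_tip in the frame of stand_hole above 0.005 m), for 0.1 s.
2. the key's blade presses the stud down and turns it (value of joint stud_press above 0.004 m and value of joint stud_turn above 0.6 rad and horizontal distance between key_tip and stud_place below 0.012 m and z of key_tip in the frame of stud_place below 0 m), for 0.1 s.
3. the stud has sprung into its catch (value of joint stud_turn above 1.25 rad and value of joint stud_press between 0.0025 and 0.0045 m), for 0.2 s.
At the end, for the whole second after the job is handed in: The open stud is turned past 1.25 rad and has risen into its catch (pressed between 2.5 and 4.5 mm); the key stands in its stand, tip within 4 mm of the hole's axis and at least 25.5 mm below its mouth, within 0.08 rad of upright, released and at rest (all of step 3 and horizontal distance between key_tip and stand_hole below 0.004 m and z of key_tip in the frame of stand_hole below -0.0255 m and angle between stud_key's own z axis and vertical below 0.08 rad and linear speed of stud_key below 0.02 m/s); the robot touches nothing.
It fails at once if the key pushes or twists on the stud or the box with more than 25 N (contact force between stud_key and filter_box above 25 N).
It fails at once if a bystander is pushed more than 20 mm (distance of any of frit_jar_1, frit_jar_2, flux_tub, marker from where it was at the start of the episode above 0.02 m).
It also fails if it takes over 64 s, if anything falls off the work surface, if the arm or the gripper's body presses on something with over 40 N, if the wrist force passes 120 N, or if a joint passes its speed limit or range.

## Working session

There is one attempt and no reset: what is moved stays moved. The work goes in short steps, Python scripts to look and compute and a tool call to move; the robot and the scene stay as the last step left them, time stands still between calls to the robot, and variables do not carry over. Pictures are saved under pics/ and viewed, at most 10 in all, crops included, and the job is handed in when it is done.

Besides the shell and the picture viewer there is one more tool, called after "Call:" by a JSON object that holds its "method" and its "body", one argument or row to a line. carry_out: Moves the arm, as the interface text tells. Its arguments: {"type":"object","properties":{"series":{"type":"array","items":{"type":"object","properties":{"translation":{"type":"array","items":{"type":"number"}},"delta_rot":{"type":"array","items":{"type":"number"}},"hand":{"type":"number"}}}},"force":{"type":"number"}},"required":["series"]}

```bash
mkdir -p pics; ls
python3 - <<'E'
from bench import state, eyes, job, r
import cv2,numpy as np
s=state(); print(s)
for n in("scene","top"):
    im=eyes.read_camera(n); cv2.imwrite(f"pics/{n}0.png",im[:,:,::-1]); print(n,eyes.calibration(n))
print(eyes.calibration("wrist"))
E
```

```text
pics
{'t': 0.0, 'joint_positions': array([-9.16873470e-01,  3.59389396e-01,  1.10919899e-02, -3.67385970e-04,
       -1.22410427e+00, -2.88112178e-01]), 'joint_vel': array([ 0.00135461, -0.0003184 , -0.00058097,  0.00018552, -0.00029006,
       -0.00119721]), 'joint_efforts': array([-1.68895775e-03, -5.83315337e+01,  2.93415570e+01,  6.93666011e+00,
       -6.06048707e-03, -5.97532562e-06]), 'position': array([ 0.24127541, -0.62990174,  0.23037337]), 'eef_rot': array([ 5.71145616e-01, -3.08881010e+00, -2.49297976e-03]), 'force': array([0.51275247, 0.59699123, 0.40448132]), 'torque': array([-0.014854  ,  0.01668164, -0.02187896]), 'finger_force': 0.0, 'width': 1.0018238237070665}
scene {'fx': 439.19998601770686, 'fy': 439.19998601770686, 'cx': 318.47980370088646, 'cy': 205.1594833282345, 'eye': array([-0.25267332, -0.43156951,  0.58471634]), 'orientation': array([-1.84169646,  1.11186742, -0.65245506])}
top {'fx': 365.83298436090865, 'fy': 365.83298436090865, 'cx': 318.39665556371705, 'cy': 197.84582674918357, 'eye': array([ 0.4383525 , -0.00838214,  0.96020394]), 'orientation': array([-2.16129738,  2.16842535, -0.0897693 ])}
{'fx': 287.8641823612006, 'fy': 287.8641823612006, 'cx': 319.1499669750109, 'cy': 195.65317172438736, 'T_tool_cam': array([[ 3.75077831e-04, -9.45289830e-01, -3.26231507e-01,
         8.53161099e-02],
       [ 9.99998874e-01, -1.19395370e-04,  1.49568827e-03,
        -1.56579272e-04],
       [-1.45280944e-03, -3.26231701e-01,  9.45288721e-01,
        -1.42199902e-01],
       [ 0.00000000e+00,  0.00000000e+00,  0.00000000e+00,
         1.00000000e+00]])}
```

View pics/scene0.png

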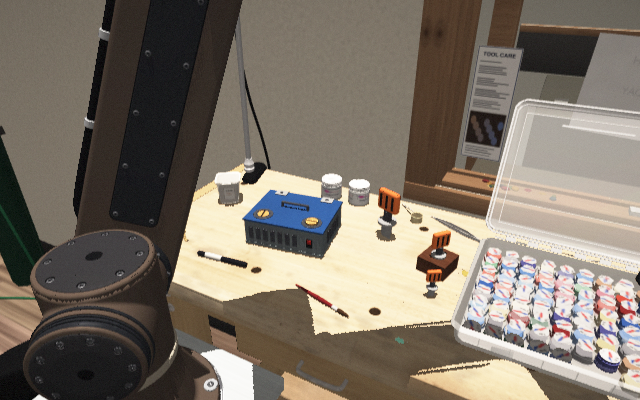

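View pics/top0.png

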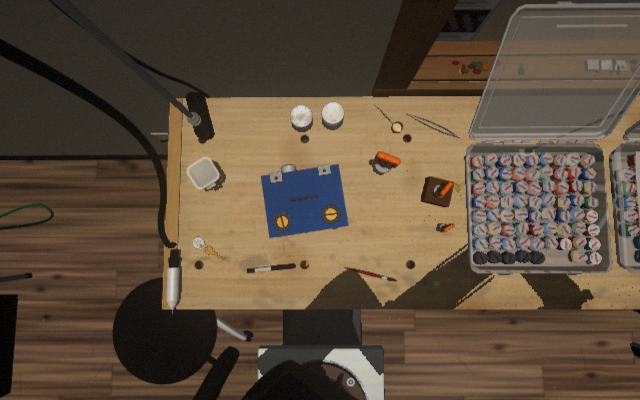

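The orange keys are a big one at top (388,160), a mid-size one in the wooden stand (440,188), and a small one at (446,228). The one in the dark stand fits the description. The open stud is the right one at (331,214), with the box front facing the robot. Next I'll measure these and confirm the key in a crop.

```bash
cat > h.py <<'E'
from bench import state, eyes, job, r
import cv2,numpy as np
from scipy.spatial.transform import Rotation as R
def cam(n,s=None):
    c=eyes.calibration(n)
    if n!="wrist": return c,R.from_rotvec(c["orientation"]).as_matrix(),np.array(c["eye"])
    Rt=R.from_rotvec(s["eef_rot"]).as_matrix(); T=c["T_tool_cam"]
    return c,Rt@T[:3,:3],s["position"]+Rt@T[:3,3]
def cast(C,uv,z):
    c,Rm,e=C; uv=np.atleast_2d(np.asarray(uv,float))
    d=np.c_[(uv[:,0]-c["cx"])/c["fx"],(uv[:,1]-c["cy"])/c["fy"],np.ones(len(uv))]@Rm.T
    return e+d*((z-e[2])/d[:,2])[:,None]
def proj(C,p):
    c,Rm,e=C; q=(np.atleast_2d(p)-e)@Rm
    return np.c_[q[:,0]/q[:,2]*c["fx"]+c["cx"],q[:,1]/q[:,2]*c["fy"]+c["cy"]]
def hsv(im): return cv2.cvtColor(im,cv2.COLOR_RGB2HSV)
def blobs(m,amin):
    m=cv2.morphologyEx(m,cv2.MORPH_CLOSE,np.ones((3,3)))
    return [k for k in cv2.findContours(m,cv2.RETR_EXTERNAL,cv2.CHAIN_APPROX_NONE)[0] if cv2.contourArea(k)>amin]
E
python3 - <<'E'
from h import *
im=cv2.imread("pics/top0.png")[:,:,::-1].copy(); H=hsv(im); C=cam("top")
for k in blobs(cv2.inRange(H,(105,120,60),(125,255,255)),2000):
    b=cv2.boxPoints(cv2.minAreaRect(k)); p=cast(C,b,.07); print("box",b.round(),p.round(4),p.mean(0))
for k in blobs(cv2.inRange(H,(5,180,120),(16,255,255)),20):
    m=cv2.minAreaRect(k); print("orange",m,cast(C,m[0],.094).round(4), cast(C,cv2.boxPoints(m),.094).round(4).tolist())
for k in blobs(cv2.inRange(H,(18,120,120),(30,255,255)),60):
    m=cv2.minEnclosingCircle(k); print("brass",m,cast(C,m[0],.0755).round(4))
S=im[165:220,410:465]; 
for k in blobs(cv2.inRange(hsv(S),(0,60,20),(12,220,110)),200):
    m=cv2.minAreaRect(k); print("stand",m,cast(C,np.array(m[0])+[410,165],.035))
a=cv2.resize(im[140:245,360:470],None,fx=5,fy=5,interpolation=2)
sc=cv2.imread("pics/scene0.png"); b=cv2.resize(sc[180:300,370:420+50],None,fx=2.5,fy=2.5)
o=np.zeros((525,800,3),np.uint8);o[:525,:550]=a[:,:,::-1];o[:300,550:800]=b;cv2.imwrite("pics/crop1.png",o)
E
```

```text
box [[260. 176.]
 [338. 164.]
 [347. 225.]
 [269. 237.]] [[ 0.5789  0.1477  0.07  ]
 [ 0.6077 -0.044   0.07  ]
 [ 0.4585 -0.0654  0.07  ]
 [ 0.4302  0.1231  0.07  ]] [0.51880889 0.04034433 0.07      ]
orange ((448.67645263671875, 227.29409790039062), (3.2584731578826904, 10.804409980773926), 59.036251068115234) [[ 0.452 -0.302  0.094]] [[0.4488, -0.2891, 0.094], [0.4618, -0.3112, 0.094], [0.4552, -0.3149, 0.094], [0.4423, -0.2928, 0.094]]
orange ((446.30322265625, 188.3360595703125), (4.737365245819092, 15.748537063598633), 39.80556869506836) [[ 0.5442 -0.2998  0.094 ]] [[0.5335, -0.2832, 0.094], [0.5623, -0.3081, 0.094], [0.555, -0.3164, 0.094], [0.5262, -0.2916, 0.094]]
orange ((388.5862121582031, 157.53448486328125), (23.76900291442871, 6.499337196350098), 21.801406860351562) [[ 0.6192 -0.1648  0.094 ]] [[0.6228, -0.1355, 0.094], [0.6375, -0.1416, 0.094], [0.6156, -0.1939, 0.094], [0.601, -0.1878, 0.094]]
brass ((168.0, 266.0), 18.43918800354004) [[0.3616 0.3656 0.0755]]
brass ((213.1875, 253.625), 11.188298225402832) [[0.3908 0.2574 0.0755]]
brass ((282.0, 221.3333282470703), 5.426368713378906) [[0.4678 0.0923 0.0755]]
brass ((330.5, 214.0), 6.020897388458252) [[ 0.4852 -0.0251  0.0755]]
brass ((173.5, 173.5), 67.54637908935547) [[0.5861 0.3604 0.0755]]
stand ((27.11764907836914, 26.52941131591797), (28.619203567504883, 25.70877456665039), 14.03624439239502) [[ 0.54336763 -0.29619896  0.035     ]]
```

View pics/crop1.png

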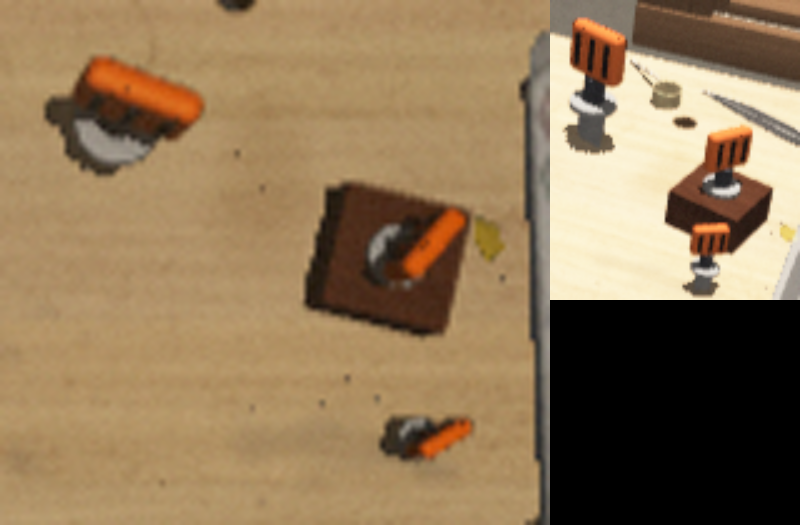

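The crop confirms the mid-size key standing in the dark wooden block (collar resting on it). The other two stand free, one bigger and one smaller. Moving above it with the camera side turned away from the open lid.

Call:
{"method": "carry_out", "body": {
  "series": [
    {"translation":[30,33,-4],"delta_rot":[0,0,-0.62],"hand":0.2},
    {"translation":[30,33,-4],"delta_rot":[0,0,-0.62],"hand":0.2},
    {"translation":[30,33,-4],"delta_rot":[0,0,-0.62],"hand":0.2},
    {"translation":[30,33,-4],"delta_rot":[0,0,-0.62],"hand":0.2},
    {"translation":[30,33,-4],"delta_rot":[0,0,-0.62],"hand":0.2},
    {"translation":[30,33,-4],"delta_rot":[0,0,-0.62],"hand":0.2},
    {"translation":[30,33,-4],"delta_rot":[0,0,-0.62],"hand":0.2},
    {"translation":[30,33,-4],"delta_rot":[0,0,-0.62],"hand":0.2},
    {"translation":[30,33,-4],"delta_rot":[0,0,-0.62],"hand":0.2},
    {"translation":[33,34,-4],"delta_rot":[0,0,-0.62],"hand":0.2},
    {"translation":[0,0,0],"delta_rot":[0,0,0],"hand":0.2},
    {"translation":[0,0,0],"delta_rot":[0,0,0],"hand":0.2}
  ],
  "force": 40
}}

```text
t: 1.6
position: [0.5442, -0.2991, 0.1908]
eef_rot: [-1.099, -2.942, 0.0]
force: [0.3, -0.3, -0.5]
width: 0.4
finger_force: 0.0
```

Run:
```python
from h import *
s=state(); print(s["position"],s["eef_rot"],s["joint_positions"],s["width"])
M=R.from_rotvec(s["eef_rot"]).as_matrix(); print("closing dir deg",np.degrees(np.arctan2(M[1,1],M[0,1])),"z",M[:,2])
im=eyes.read_camera("wrist"); C=cam("wrist",s); cv2.imwrite("pics/w1.png",im[:,:,::-1])
print("expect",proj(C,[.544,-.299,.094]))
for k in blobs(cv2.inRange(hsv(im),(5,150,80),(16,255,255)),150):
    m=cv2.minAreaRect(k); b=cv2.boxPoints(m); print(m, cast(C,m[0],.094).round(4),cast(C,b,.094)[:,:2].round(4).tolist())
```

```text
[ 0.54419159 -0.29907688  0.19084538] [-1.09896446e+00 -2.94200342e+00  1.95284876e-04] [-1.88541667e-01  2.99375125e-01 -1.69484037e-01 -5.74929221e-05
 -1.10297760e+00 -2.09721389e+00] 0.4002894351571716
closing dir deg 49.03437926729181 z [-1.01238286e-03  2.45412065e-04 -9.99999457e-01]
expect [[320.16327837 198.13401972]]
((434.20269775390625, 389.71624755859375), (15.954157829284668, 18.74797248840332), 53.97262954711914) [[ 0.8047 -0.3524  0.094 ]] [[0.7943, -0.3622], [0.7913, -0.3397], [0.8151, -0.3427], [0.8185, -0.3656]]
((413.7279968261719, 366.5336608886719), (22.530231475830078, 22.89013671875), 59.74356460571289) [[ 0.7604 -0.3499  0.094 ]] [[0.7444, -0.3595], [0.7451, -0.3337], [0.7765, -0.3402], [0.7764, -0.3668]]
((528.5000610351562, 351.0000305175781), (47.37614822387695, 19.091880798339844), 45.0) [[ 0.8232 -0.2437  0.094 ]] [[0.7943, -0.256], [0.7875, -0.2365], [0.853, -0.2311], [0.8615, -0.2515]]
((534.538818359375, 298.352294921875), (18.2833194732666, 116.32221221923828), 59.74356460571289) [[ 0.7651 -0.2066  0.094 ]] [[0.7522, -0.2618], [0.7546, -0.1535], [0.7772, -0.1544], [0.7766, -0.2652]]
((317.5, 194.5), (49.0, 13.0), 90.0) [[ 0.5399 -0.2986  0.094 ]] [[0.5197, -0.2883], [0.5269, -0.2799], [0.5614, -0.3095], [0.5537, -0.3183]]
((307.5894470214844, 162.15370178222656), (17.4075927734375, 60.414581298828125), 65.82089233398438) [[ 0.5127 -0.2859  0.094 ]] [[0.4982, -0.3084], [0.5129, -0.2597], [0.527, -0.2637], [0.5124, -0.3135]]
((506.626953125, 155.40887451171875), (37.77442932128906, 101.20386505126953), 72.75853729248047) [[ 0.6178 -0.1561  0.094 ]] [[0.5859, -0.1889], [0.6164, -0.1166], [0.6498, -0.1231], [0.6193, -0.1986]]
((243.9827880859375, 124.7069091796875), (13.751198768615723, 32.807167053222656), 11.888657569885254) [[ 0.4559 -0.3043  0.094 ]] [[0.4587, -0.319], [0.4447, -0.2966], [0.4533, -0.2901], [0.4676, -0.3123]]
```

View pics/w1.png

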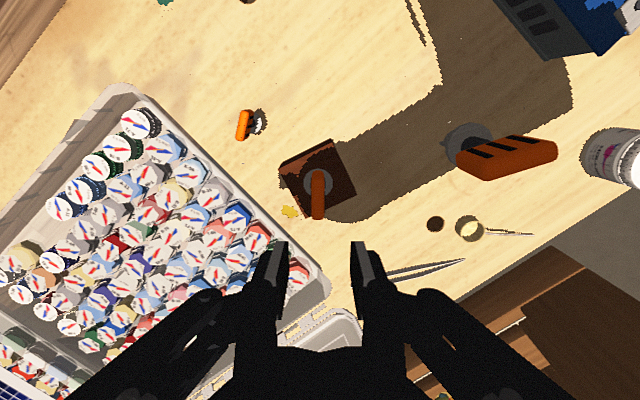

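The wrist view shows the wing at (317,195), in line with the fingers and about 2 mm off sideways. Descending and gripping.

Call:
{"method": "carry_out", "body": {
  "series": [
    {"translation":[-2,-2,-30],"delta_rot":[0,0,0],"hand":0.2},
    {"translation":[0,0,-30],"delta_rot":[0,0,0],"hand":0.2},
    {"translation":[0,0,-30],"delta_rot":[0,0,0],"hand":0.2},
    {"translation":[0,0,-24],"delta_rot":[0,0,0],"hand":0.2},
    {"translation":[0,0,-20],"delta_rot":[0,0,0],"hand":0.2},
    {"translation":[0,0,0],"delta_rot":[0,0,0],"hand":0.2},
    {"translation":[0,0,0],"delta_rot":[0,0,0],"hand":1},
    {"translation":[0,0,0],"delta_rot":[0,0,0],"hand":1},
    {"translation":[0,0,0],"delta_rot":[0,0,0],"hand":1},
    {"translation":[0,0,0],"delta_rot":[0,0,0],"hand":1},
    {"translation":[0,0,0],"delta_rot":[0,0,0],"hand":1},
    {"translation":[0,0,0],"delta_rot":[0,0,0],"hand":1}
  ],
  "force": 60
}}

```text
t: 3.15
position: [0.543, -0.3017, 0.0584]
eef_rot: [1.1, 2.941, -0.001]
force: [-0.3, -1.5, 6.1]
width: 0.133
finger_force: 60.8
```

Call:
{"method": "carry_out", "body": {
  "series": [
    {"translation":[0,0,15],"delta_rot":[0,0,0],"hand":1},
    {"translation":[0,0,25],"delta_rot":[0,0,0],"hand":1},
    {"translation":[0,0,45],"delta_rot":[0,0,0],"hand":1},
    {"translation":[0,0,48],"delta_rot":[0,0,0],"hand":1},
    {"translation":[-4,19,0],"delta_rot":[0,0,1],"hand":1},
    {"translation":[-4,20,0],"delta_rot":[0,0,1],"hand":1},
    {"translation":[-4,20,0],"delta_rot":[0,0,1],"hand":1},
    {"translation":[-4,20,0],"delta_rot":[0,0,1],"hand":1},
    {"translation":[-4,20,0],"delta_rot":[0,0,1],"hand":1},
    {"translation":[-4,20,0],"delta_rot":[0,0,1],"hand":1},
    {"translation":[-4,20,0],"delta_rot":[0,0,1],"hand":1},
    {"translation":[-4,20,0],"delta_rot":[0,0,1],"hand":1},
    {"translation":[-4,20,0],"delta_rot":[0,0,1],"hand":1},
    {"translation":[-4,20,0],"delta_rot":[0,0,1],"hand":1},
    {"translation":[-4,20,0],"delta_rot":[0,0,1],"hand":1},
    {"translation":[-4,20,0],"delta_rot":[0,0,1],"hand":1},
    {"translation":[-5,20,-10],"delta_rot":[0,0,1],"hand":1},
    {"translation":[-5,18,-10],"delta_rot":[0,0,0.9],"hand":1},
    {"translation":[0,0,0],"delta_rot":[0,0,0],"hand":1},
    {"translation":[0,0,0],"delta_rot":[0,0,0],"hand":1}
  ]
}}

```text
t: 5.65
position: [0.4846, -0.0244, 0.171]
eef_rot: [-2.368, 2.064, -0.001]
force: [-0.6, 0.2, -0.7]
width: 0.128
finger_force: 59.7
```

Run:
```python
from h import *
s=state(); print(s["position"],s["eef_rot"],s["joint_positions"],s["force"])
M=R.from_rotvec(s["eef_rot"]).as_matrix(); print("closing dir deg",np.degrees(np.arctan2(M[1,1],M[0,1])),"z",M[:,2])
im=eyes.read_camera("wrist"); C=cam("wrist",s); cv2.imwrite("pics/w2.png",im[:,:,::-1]);np.save("w2.npy",im)
print(proj(C,[.485,-.025,.0755]),proj(C,s["position"]+[0,0,-.0514]))
```

```text
[ 0.48462638 -0.02438424  0.17097348] [-2.36789261e+00  2.06389172e+00 -6.00819615e-04] [ 3.56175359e-01  9.53225731e-02 -4.83006663e-01  1.25637356e-04
 -9.91859348e-01 -2.19267447e-01] [-0.6136675   0.17054612 -0.73375612]
closing dir deg -172.15181826753832 z [ 6.06271685e-04  1.13352422e-04 -9.99999810e-01]
[[317.499599   197.28750238]] [[317.49688078 218.16456077]]
```

View pics/w2.png

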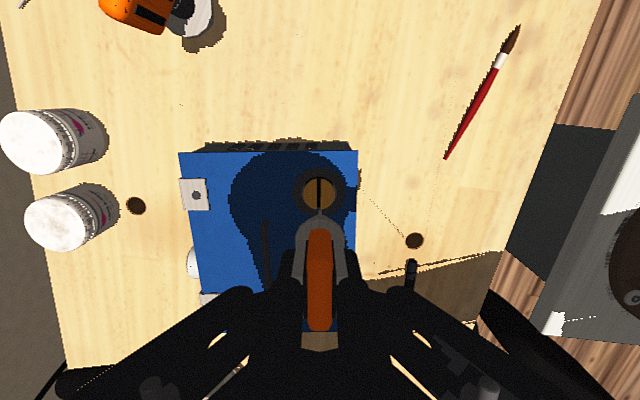

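The open stud's head is at (319,194) with its dark slot nearly vertical in the image. The key's collar, shank and wing lie below it at column 319. Taking an enlarged crop and edge measurements.

Run:
```python
from h import *
im=np.load("w2.npy"); H=hsv(im)
cv2.imwrite("pics/crop2.png",cv2.resize(im[160:260,275:365],None,fx=6,fy=6,interpolation=cv2.INTER_NEAREST)[:,:,::-1])
g=im.sum(2)
for r_ in list(range(174,232,3)): print(r_,g[r_,298:342].tolist())
m=cv2.inRange(H,(3,150,50),(16,255,255)); m[:225]=0
for k in blobs(m,300):
    print(cv2.minAreaRect(k)); 
for r_ in range(235,330,12): c=np.where(m[r_,290:350])[0]+290; print(r_,c.min(),c.max()) if len(c) else 0
```

```text
174 [82, 78, 72, 89, 83, 70, 90, 80, 85, 77, 89, 93, 77, 95, 99, 82, 92, 101, 61, 83, 96, 81, 76, 81, 92, 72, 73, 75, 96, 74, 81, 84, 104, 97, 71, 101, 80, 89, 97, 80, 120, 96, 79, 211]
177 [83, 102, 93, 66, 74, 77, 92, 71, 85, 97, 100, 83, 78, 83, 80, 51, 28, 48, 13, 15, 9, 17, 19, 11, 9, 39, 62, 82, 87, 95, 93, 82, 94, 83, 73, 98, 88, 78, 95, 69, 75, 74, 99, 106]
180 [91, 76, 80, 97, 92, 87, 69, 84, 95, 70, 42, 21, 100, 159, 157, 184, 181, 205, 176, 2, 26, 33, 79, 164, 193, 175, 158, 173, 131, 31, 0, 44, 39, 88, 85, 77, 89, 70, 77, 93, 92, 81, 76, 79]
183 [80, 91, 85, 93, 83, 74, 100, 63, 18, 131, 166, 189, 200, 184, 182, 177, 175, 175, 148, 29, 35, 9, 91, 167, 184, 190, 179, 197, 177, 188, 175, 161, 124, 41, 55, 105, 91, 72, 65, 101, 88, 75, 58, 89]
186 [95, 63, 91, 95, 94, 119, 104, 118, 187, 184, 174, 168, 187, 158, 169, 193, 183, 194, 155, 27, 13, 13, 79, 176, 191, 186, 176, 184, 201, 192, 182, 183, 182, 177, 145, 155, 156, 81, 84, 84, 100, 82, 47, 78]
189 [85, 84, 93, 92, 116, 153, 175, 187, 180, 156, 164, 182, 177, 175, 174, 171, 181, 189, 151, 24, 1, 4, 70, 162, 185, 170, 19
[... 2448 characters left out ...]
93, 199, 203, 190, 209, 207, 201, 218, 194, 193, 207, 214, 209, 215, 202, 216, 200, 193, 192, 161, 180, 171, 126, 84]
228 [137, 190, 208, 208, 211, 202, 219, 216, 203, 207, 209, 213, 180, 214, 216, 224, 226, 198, 164, 177, 194, 158, 176, 179, 175, 172, 198, 211, 219, 206, 207, 181, 200, 205, 212, 211, 192, 208, 211, 209, 214, 210, 175, 107]
231 [195, 197, 203, 200, 199, 213, 205, 202, 193, 203, 211, 206, 180, 143, 137, 161, 165, 160, 164, 159, 156, 161, 151, 152, 147, 161, 159, 148, 164, 164, 176, 186, 207, 221, 208, 219, 190, 203, 203, 201, 190, 216, 216, 198]
((319.5, 279.0), (27.0, 102.0), 0.0)
235 309 330
247 307 331
259 306 332
271 307 332
283 307 331
295 307 331
307 307 331
319 308 331
```

View pics/crop2.png

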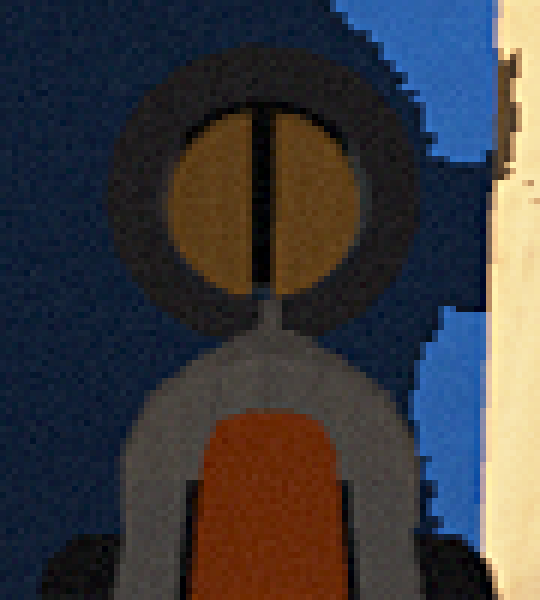

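Run:
```python
from h import *
s={"position":np.array([0.48462638,-0.02438424,0.17097348]),"eef_rot":np.array([-2.36789261,2.06389172,-6.00819615e-04])}
C=cam("wrist",s); M=R.from_rotvec(s["eef_rot"]).as_matrix()
im=np.load("w2.npy"); m=cv2.inRange(im.astype(np.uint8),(60,40,0),(120,90,45)); 
m[:170]=0;m[212:]=0;m[:,:295]=0;m[:,345:]=0
k=max(blobs(m,50),key=cv2.contourArea); h=cv2.convexHull(k); P=cast(C,h[:,0],.0755)
(c,rad)=cv2.minEnclosingCircle((P[:,:2]*1000).astype(np.float32)); print("head",c,rad,"ell",cv2.fitEllipse(h), cast(C,cv2.fitEllipse(h)[0],.0755))
T=lambda p:(np.array(p)-s["position"])@M
print("tool: slot",T(cast(C,[318.2,193.5],.0755)[0])*1e3)
print("blade near end low corner, px", proj(C,s["position"]+M@[.009,0,.0514]), "top of blade", proj(C,s["position"]+M@[.009,0,.0434]))
for v in(207.5,208.5):print("tip end tool",T(cast(C,[319.6,v],s["position"][2]-.0514)[0])*1e3)
print(M)
```

```text
head (481.1048278808594, -28.359323501586914) 13.87385368347168 ell ((321.9630126953125, 193.58421325683594), (25.008867263793945, 29.134624481201172), 0.5235340595245361) [[ 0.4816092  -0.02892452  0.0755    ]]
tool: slot [ 4.16355973  0.3883723  95.47313605]
blade near end low corner, px [[317.4341827  206.69236895]] top of blade [[317.3633124  210.87302655]]
tip end tool [ 8.37612269  1.56257775 51.39879999]
tip end tool [ 7.60023642  1.56326239 51.39882246]
[[ 1.36548692e-01 -9.90633175e-01  6.06270690e-04]
 [-9.90633360e-01 -1.36548648e-01  1.13351281e-04]
 [-2.95040960e-05 -6.16069939e-04 -9.99999810e-01]]
```

Call:
{"method": "carry_out", "body": {
  "series": [
    {"translation":[1.8,-4.8,-10],"delta_rot":[0,0,0],"hand":1},
    {"translation":[0,0,-17],"delta_rot":[0,0,0],"hand":1},
    {"translation":[0,0,-9],"delta_rot":[0,0,0],"hand":1},
    {"translation":[0,0,0],"delta_rot":[0,0,0],"hand":1},
    {"translation":[0,0,0],"delta_rot":[0,0,0],"hand":1}
  ]
}}

```text
t: 6.32
position: [0.4866, -0.0292, 0.1346]
eef_rot: [-2.37, 2.062, -0.001]
force: [0.6, 0.7, -0.6]
width: 0.13
finger_force: 59.7
```

Run:
```python
from h import *
s=state(); print(s["position"],s["eef_rot"],s["force"],s["torque"])
im=eyes.read_camera("wrist"); C=cam("wrist",s); np.save("w3.npy",im)
M=R.from_rotvec(s["eef_rot"]).as_matrix();p=s["position"]
cv2.imwrite("pics/crop3.png",cv2.resize(im[165:265,275:365],None,fx=6,fy=6,interpolation=cv2.INTER_NEAREST)[:,:,::-1])
print("tip pred",proj(C,p+M@[.008,.00156,.0514]),proj(C,p+M@[-.001,.00156,.0514]))
g=im.sum(2)
for r_ in range(180,226,2): print(r_,g[r_,306:334].tolist())
```

```text
[ 0.48655589 -0.02922209  0.13462184] [-2.36990541e+00  2.06198518e+00 -5.28990374e-04] [ 0.55471802  0.6700364  -0.58872187] [-0.00539131  0.0211615   0.0255477 ]
tip pred [[319.59557711 207.98141503]] [[319.58479851 219.41979711]]
180 [103, 94, 97, 106, 88, 101, 88, 106, 100, 87, 88, 89, 102, 121, 93, 92, 90, 104, 100, 104, 77, 113, 92, 87, 92, 93, 81, 99]
182 [99, 100, 100, 86, 99, 78, 84, 98, 85, 93, 98, 81, 84, 111, 95, 89, 83, 101, 102, 89, 78, 99, 95, 72, 83, 97, 91, 94]
184 [84, 100, 79, 69, 90, 95, 86, 108, 109, 97, 89, 99, 93, 97, 103, 89, 90, 94, 78, 107, 102, 97, 82, 102, 103, 89, 109, 97]
186 [101, 103, 89, 104, 89, 84, 89, 76, 91, 98, 82, 84, 101, 75, 105, 73, 73, 83, 98, 73, 73, 87, 75, 75, 86, 100, 92, 76]
188 [88, 87, 107, 80, 103, 85, 100, 84, 95, 96, 88, 98, 76, 77, 104, 79, 77, 75, 85, 80, 78, 95, 86, 56, 69, 82, 90, 88]
190 [80, 87, 77, 65, 89, 81, 76, 70, 83, 71, 96, 99, 80, 83, 89, 91, 87, 58, 84, 83, 86, 94, 73, 101, 89, 91, 70, 95]
192 [78, 77, 83, 94, 98, 75, 73, 86, 67, 94, 90, 85, 96, 87, 81, 83, 85, 79, 77, 91, 81, 66, 78, 98, 99, 94, 95, 92]
194 [85, 88,
[... 1484 characters left out ...]
 175, 177, 164, 179, 165, 175, 164, 162, 167, 173, 171, 181, 175, 173, 163, 167, 163, 170, 177, 191, 174, 188, 188, 185]
218 [160, 181, 166, 153, 184, 176, 191, 186, 183, 174, 185, 197, 191, 170, 163, 161, 172, 169, 182, 171, 173, 186, 172, 176, 177, 175, 176, 174]
220 [199, 190, 185, 178, 183, 180, 188, 176, 201, 206, 216, 203, 217, 185, 207, 193, 210, 212, 214, 210, 195, 176, 181, 179, 157, 158, 173, 158]
222 [184, 188, 207, 210, 202, 198, 199, 190, 197, 208, 214, 204, 194, 186, 194, 198, 194, 199, 208, 192, 173, 201, 209, 207, 209, 214, 193, 174]
224 [191, 187, 214, 209, 190, 188, 212, 194, 188, 221, 209, 208, 192, 191, 183, 195, 195, 197, 195, 194, 199, 193, 197, 195, 207, 218, 189, 208]
```

View pics/crop3.png

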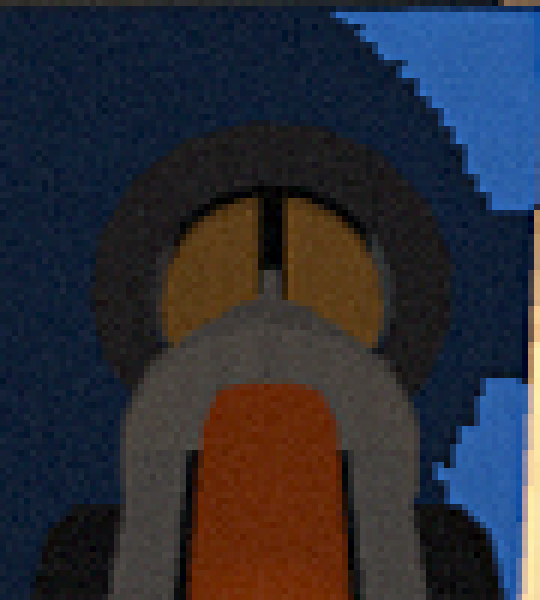

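Slot centre is at column 319.85 and blade centre at 319.65, within about 0.2 mm, and the along-slot offset is under 1 mm. Lowering the blade into the slot.

Call:
{"method": "carry_out", "body": {
  "series": [
    {"translation":[0,-0.4,-4],"delta_rot":[0,0,0],"hand":1},
    {"translation":[0,0,-3],"delta_rot":[0,0,0],"hand":1},
    {"translation":[0,0,-1.5],"delta_rot":[0,0,0],"hand":1},
    {"translation":[0,0,-1.5],"delta_rot":[0,0,0],"hand":1},
    {"translation":[0,0,-1],"delta_rot":[0,0,0],"hand":1},
    {"translation":[0,0,0],"delta_rot":[0,0,0],"hand":1},
    {"translation":[0,0,0],"delta_rot":[0,0,0],"hand":1}
  ]
}}

```text
t: 7.25
position: [0.4863, -0.0295, 0.1234]
eef_rot: [-2.37, 2.062, -0.0]
force: [-0.4, -0.4, 0.1]
width: 0.131
finger_force: 59.7
```

Force is zero with the tip about 3.5 mm below the head's top, so the blade is in the slot. Pressing.

Call:
{"method": "carry_out", "body": {
  "series": [
    {"translation":[0,0,-1],"delta_rot":[0,0,0],"hand":1},
    {"translation":[0,0,-1],"delta_rot":[0,0,0],"hand":1},
    {"translation":[0,0,-1],"delta_rot":[0,0,0],"hand":1},
    {"translation":[0,0,-1],"delta_rot":[0,0,0],"hand":1},
    {"translation":[0,0,0],"delta_rot":[0,0,0],"hand":1},
    {"translation":[0,0,0],"delta_rot":[0,0,0],"hand":1}
  ]
}}

```text
t: 8.0
position: [0.4863, -0.0295, 0.1194]
eef_rot: [-2.37, 2.062, -0.0]
force: [0.2, -0.0, 3.1]
width: 0.134
finger_force: 60.3
```

Call:
{"method": "carry_out", "body": {
  "series": [
    {"translation":[0,0,-1],"delta_rot":[0,0,0],"hand":1},
    {"translation":[0,0,-1],"delta_rot":[0,0,0],"hand":1},
    {"translation":[0,0,-1],"delta_rot":[0,0,0],"hand":1},
    {"translation":[0,0,-1],"delta_rot":[0,0,0],"hand":1},
    {"translation":[0,0,0],"delta_rot":[0,0,0],"hand":1},
    {"translation":[0,0,0],"delta_rot":[0,0,0],"hand":1}
  ]
}}

```text
t: 8.75
position: [0.4864, -0.0295, 0.1156]
eef_rot: [-2.37, 2.062, -0.001]
force: [-2.2, 0.7, 6.0]
width: 0.135
finger_force: 60.9
```

Call:
{"method": "carry_out", "body": {
  "series": [
    {"translation":[0,0,-1],"delta_rot":[0,0,0],"hand":1},
    {"translation":[0,0,-1],"delta_rot":[0,0,0],"hand":1},
    {"translation":[0,0,0],"delta_rot":[0,0,0],"hand":1},
    {"translation":[0,0,0],"delta_rot":[0,0,0],"hand":1}
  ]
}}

```text
t: 9.25
position: [0.4865, -0.0295, 0.1138]
eef_rot: [-2.37, 2.061, -0.001]
force: [-1.5, 0.1, 8.0]
width: 0.132
finger_force: 61.2
```

Call:
{"method": "carry_out", "body": {
  "series": [
    {"translation":[0,0,-0.8],"delta_rot":[0,0,0],"hand":1},
    {"translation":[0,0,0],"delta_rot":[0,0,-0.4],"hand":1},
    {"translation":[0,0,0],"delta_rot":[0,0,-0.4],"hand":1},
    {"translation":[0,0,0],"delta_rot":[0,0,-0.4],"hand":1},
    {"translation":[0,0,0],"delta_rot":[0,0,-0.4],"hand":1},
    {"translation":[0,0,0],"delta_rot":[0,0,-0.4],"hand":1},
    {"translation":[0,0,0],"delta_rot":[0,0,0],"hand":1}
  ]
}}

```text
t: 10.12
position: [0.4862, -0.0297, 0.1135]
eef_rot: [1.975, -2.443, 0.001]
force: [-5.5, 1.3, 15.0]
width: 0.132
finger_force: 62.0
```

```bash
python3 -c "
from h import *
s=state();print(s['position'],s['force'],s['torque'],s['eef_rot'])"
```

```text
[ 0.48617165 -0.02969112  0.11345476] [-5.50126903  1.30392092 14.97283594] [0.22989691 2.12040946 0.04303412] [ 1.97544008e+00 -2.44264384e+00  6.22541188e-04]
```

Call:
{"method": "carry_out", "body": {
  "series": [
    {"translation":[0,0,0.8],"delta_rot":[0,0,0],"hand":1},
    {"translation":[0,0,0],"delta_rot":[0,0,0],"hand":1}
  ]
}}

```text
t: 10.38
position: [0.486, -0.0297, 0.1137]
eef_rot: [1.976, -2.442, 0.0]
force: [-2.5, -0.0, 8.8]
width: 0.133
finger_force: 61.1
```

```bash
python3 -c "
from h import *
s=state();print(s['position'],s['force'],s['torque'],s['eef_rot'],s['joint_positions'])
im=eyes.read_camera('wrist'); cv2.imwrite('pics/w4.png',cv2.resize(im[130:300,230:410],None,fx=3.3,fy=3.3,interpolation=0)[:,:,::-1])"
```

```text
[ 0.48601014 -0.02968431  0.11371827] [-2.54928045e+00 -7.59912272e-03  8.78395153e+00] [0.07019443 1.22834508 0.0524979 ] [ 1.97621603e+00 -2.44182215e+00  1.49648545e-04] [ 3.44026221e-01  1.64751507e-01 -5.54041209e-01  2.36667925e-04
 -8.52224460e-01 -5.54181929e-01]
```

View pics/w4.png

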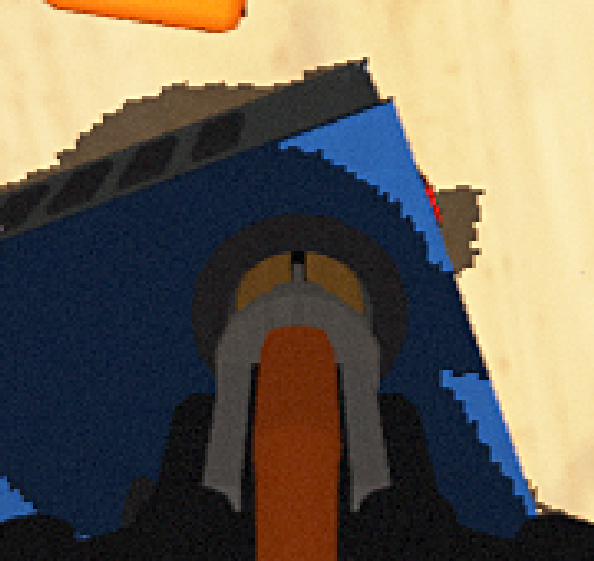

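The slot has turned with the blade (both upright in this view). The stiff rise to 15 N at z=0.1135 is the hard bottom, so I ease up about 1.2 mm and carry on turning.

Call:
{"method": "carry_out", "body": {
  "series": [
    {"translation":[-0.2,0,1.1],"delta_rot":[0,0,0],"hand":1},
    {"translation":[0,0,0],"delta_rot":[0,0,-0.4],"hand":1},
    {"translation":[0,0,0],"delta_rot":[0,0,-0.4],"hand":1},
    {"translation":[0,0,0],"delta_rot":[0,0,-0.4],"hand":1},
    {"translation":[0,0,0],"delta_rot":[0,0,-0.4],"hand":1},
    {"translation":[0,0,0],"delta_rot":[0,0,0],"hand":1}
  ]
}}

```text
t: 11.18
position: [0.4854, -0.0296, 0.1145]
eef_rot: [1.615, -2.693, -0.001]
force: [-2.8, 0.9, 8.1]
width: 0.133
finger_force: 60.9
```

```bash
python3 -c "
from h import *
s=state();print(s['position'],s['force'],s['torque'],s['eef_rot'])"
```

```text
[ 0.48544878 -0.02960374  0.11449716] [-2.77844893  0.90266019  8.10833165] [0.37209076 1.46355519 0.07412103] [ 1.61527478e+00 -2.69343378e+00 -5.70081739e-04]
```

Call:
{"method": "carry_out", "body": {
  "series": [
    {"translation":[-0.3,0,0],"delta_rot":[0,0,-0.4],"hand":1},
    {"translation":[0,0,0],"delta_rot":[0,0,-0.4],"hand":1},
    {"translation":[0,0,0],"delta_rot":[0,0,-0.4],"hand":1},
    {"translation":[0,0,0],"delta_rot":[0,0,-0.4],"hand":1},
    {"translation":[0,0,0],"delta_rot":[0,0,-0.4],"hand":1},
    {"translation":[0,0,0],"delta_rot":[0,0,0],"hand":1}
  ]
}}

```text
t: 11.92
position: [0.4848, -0.0294, 0.1144]
eef_rot: [1.123, -2.933, -0.001]
force: [-4.0, 2.6, 7.4]
width: 0.13
finger_force: 60.8
```

```bash
python3 -c "
from h import *
s=state();print(s['position'],s['force'],s['torque'],s['eef_rot'])"
```

```text
[ 0.48484086 -0.02940528  0.11435206] [-3.95220616  2.63130279  7.42792113] [1.16680714 1.87941905 0.06743566] [ 1.12257674e+00 -2.93278155e+00 -1.13814216e-03]
```

Call:
{"method": "carry_out", "body": {
  "series": [
    {"translation":[-0.3,0.2,0],"delta_rot":[0,0,-0.4],"hand":1},
    {"translation":[0,0,0],"delta_rot":[0,0,-0.4],"hand":1},
    {"translation":[0,0,0],"delta_rot":[0,0,-0.4],"hand":1},
    {"translation":[-0.2,0.1,0],"delta_rot":[0,0,-0.4],"hand":1},
    {"translation":[0,0,0],"delta_rot":[0,0,-0.4],"hand":1},
    {"translation":[0,0,0],"delta_rot":[0,0,0],"hand":1}
  ]
}}

```text
t: 12.68
position: [0.4843, -0.0289, 0.1143]
eef_rot: [0.596, -3.083, -0.001]
force: [-4.1, 4.5, 7.8]
width: 0.133
finger_force: 60.7
```

```bash
python3 -c "
from h import *
s=state();print(s['position'],s['force'],s['torque'],s['eef_rot'])"
```

```text
[ 0.48429317 -0.02891463  0.11429622] [-4.07348963  4.4753247   7.77604615] [1.58076357 2.11345235 0.06514276] [ 5.96147241e-01 -3.08307102e+00 -1.19407579e-03]
```

Call:
{"method": "carry_out", "body": {
  "series": [
    {"translation":[-0.2,0.3,0],"delta_rot":[0,0,-0.4],"hand":1},
    {"translation":[0,0.1,0],"delta_rot":[0,0,-0.4],"hand":1},
    {"translation":[0,0,0],"delta_rot":[0,0,-0.25],"hand":1},
    {"translation":[0,0,0],"delta_rot":[0,0,0],"hand":1}
  ]
}}

```text
t: 13.18
position: [0.4841, -0.0285, 0.1143]
eef_rot: [0.312, -3.125, -0.001]
force: [-5.2, 3.8, 7.9]
width: 0.128
finger_force: 60.9
```

```bash
python3 -c "
from h import *
s=state();print(s['position'],s['force'],s['torque'],s['eef_rot'])"
```

```text
[ 0.48410674 -0.02850505  0.11431151] [-5.18459449  3.7520873   7.94445169] [1.6203999  2.07327634 0.05898627] [ 3.12207999e-01 -3.12457098e+00 -9.73745213e-04]
```

Call:
{"method": "carry_out", "body": {
  "series": [
    {"translation":[-0.3,0.2,1],"delta_rot":[0,0,0],"hand":1},
    {"translation":[0,0,1],"delta_rot":[0,0,0],"hand":1},
    {"translation":[0,0,1],"delta_rot":[0,0,0],"hand":1},
    {"translation":[0,0,1],"delta_rot":[0,0,0],"hand":1},
    {"translation":[0,0,1],"delta_rot":[0,0,0],"hand":1},
    {"translation":[0,0,0],"delta_rot":[0,0,0],"hand":1}
  ]
}}

```text
t: 13.92
position: [0.4841, -0.0285, 0.119]
eef_rot: [0.313, -3.125, -0.001]
force: [-4.5, 3.1, 2.7]
width: 0.129
finger_force: 60.0
```

```bash
python3 -c "
from h import *
s=state();print(s['position'],s['force'],s['torque'],s['eef_rot'])"
```

```text
[ 0.484135   -0.02846912  0.11902685] [-4.51258262  3.10043797  2.7451799 ] [1.66601937 1.71687906 0.02260734] [ 3.13076396e-01 -3.12489140e+00 -6.07842438e-04]
```

Call:
{"method": "carry_out", "body": {
  "series": [
    {"translation":[0,0,0.8],"delta_rot":[0,0,0],"hand":1},
    {"translation":[0,0,0.8],"delta_rot":[0,0,0],"hand":1},
    {"translation":[0,0,0],"delta_rot":[0,0,0],"hand":1}
  ]
}}

```text
t: 14.3
position: [0.4848, -0.0284, 0.1208]
eef_rot: [0.313, -3.126, -0.0]
force: [-1.9, 4.6, -3.1]
width: 0.132
finger_force: 59.2
```

```bash
python3 -c "
from h import *
s=state();print(s['position'],s['force'],s['torque'],s['eef_rot'])
im=eyes.read_camera('wrist'); cv2.imwrite('pics/w5.png',cv2.resize(im[130:300,230:410],None,fx=3.3,fy=3.3,interpolation=0)[:,:,::-1])"
```

```text
[ 0.48475389 -0.02844337  0.12079246] [-1.89167629  4.61604723 -3.07666174] [1.89643957 0.66191756 0.01725377] [ 3.13438283e-01 -3.12591225e+00 -4.96355682e-04]
```

View pics/w5.png

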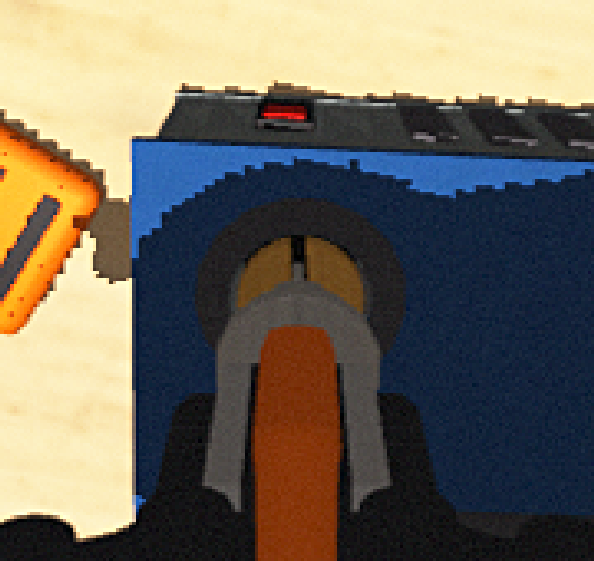

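The slot is turned a quarter and the vertical force changed sign to -3 N on rising, so the head is held by the catch. Relieving the side load and lifting out.

Call:
{"method": "carry_out", "body": {
  "series": [
    {"translation":[-0.2,0.5,0],"delta_rot":[0,0,0],"hand":1},
    {"translation":[0,0,1],"delta_rot":[0,0,0],"hand":1},
    {"translation":[0,0,1.5],"delta_rot":[0,0,0],"hand":1},
    {"translation":[0,0,1.5],"delta_rot":[0,0,0],"hand":1},
    {"translation":[0,0,3],"delta_rot":[0,0,0],"hand":1},
    {"translation":[0,0,10],"delta_rot":[0,0,0],"hand":1},
    {"translation":[0,0,20],"delta_rot":[0,0,0],"hand":1},
    {"translation":[0,0,15],"delta_rot":[0,0,0],"hand":1},
    {"translation":[0,0,0],"delta_rot":[0,0,0],"hand":1}
  ]
}}

```text
t: 15.48
position: [0.4854, -0.0279, 0.1745]
eef_rot: [-0.314, 3.123, 0.001]
force: [0.4, 0.1, -0.7]
width: 0.134
finger_force: 59.7
```

Run:
```python
from h import *
s=state();print(s['position'],s['force'],s['eef_rot'],s['joint_positions'])
im=eyes.read_camera('wrist'); np.save("w6.npy",im);C=cam("wrist",s);M=R.from_rotvec(s["eef_rot"]).as_matrix();p=s["position"]
print("tip px pred",proj(C,p+M@[-.001,0,.0514]), "stud px", proj(C,[.4845,-.0288,.072]))
t=eyes.read_camera('top'); 
a=cv2.resize(im[130:300,230:410],None,fx=3,fy=3,interpolation=0)
cv2.imwrite('pics/w6.png',a[:,:,::-1])
```

```text
[ 0.48537911 -0.02788802  0.17445332] [ 0.42482496  0.06840626 -0.672575  ] [-3.13549256e-01  3.12294366e+00  8.52321408e-04] [ 3.48300659e-01  9.19692717e-02 -4.77955087e-01  2.35395429e-04
 -9.97881010e-01 -1.71909132e+00]
tip px pred [[319.21066435 220.80092743]] stud px [[318.28255781 195.18983926]]
```

View pics/w6.png

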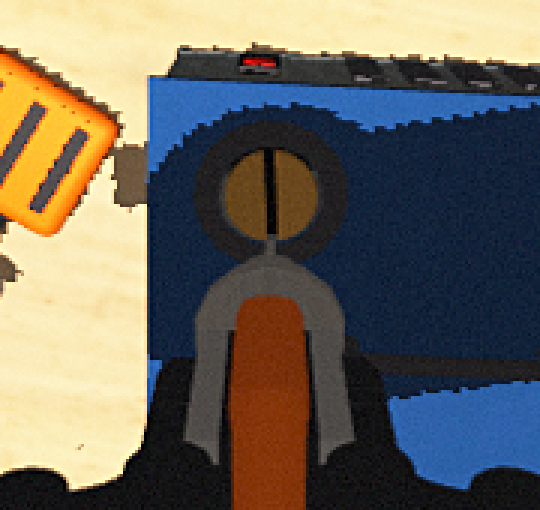

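The stud is locked with its slot turned a quarter, and the key is free. Carrying the key back over the stand in the grasp orientation.

Call:
{"method": "carry_out", "body": {
  "series": [
    {"translation":[0,0,15],"delta_rot":[0,0,0],"hand":1},
    {"translation":[7.2,-34.2,0],"delta_rot":[0,0,-0.66],"hand":1},
    {"translation":[7.2,-34.2,0],"delta_rot":[0,0,-0.66],"hand":1},
    {"translation":[7.2,-34.2,0],"delta_rot":[0,0,-0.66],"hand":1},
    {"translation":[7.2,-34.2,0],"delta_rot":[0,0,-0.66],"hand":1},
    {"translation":[7.2,-34.2,0],"delta_rot":[0,0,-0.66],"hand":1},
    {"translation":[7.2,-34.2,0],"delta_rot":[0,0,-0.66],"hand":1},
    {"translation":[7.2,-34.2,0],"delta_rot":[0,0,-0.65],"hand":1},
    {"translation":[7.2,-34.4,0],"delta_rot":[0,0,-0.65],"hand":1},
    {"translation":[0,0,-30],"delta_rot":[0,0,0],"hand":1},
    {"translation":[0,0,-35],"delta_rot":[0,0,0],"hand":1},
    {"translation":[0,0,-25],"delta_rot":[0,0,0],"hand":1},
    {"translation":[0,0,0],"delta_rot":[0,0,0],"hand":1},
    {"translation":[0,0,0],"delta_rot":[0,0,0],"hand":1}
  ]
}}

```text
t: 17.32
position: [0.5429, -0.3022, 0.0992]
eef_rot: [1.103, 2.94, -0.0]
force: [0.3, 0.1, -0.4]
width: 0.132
finger_force: 59.7
```

Run:
```python
from h import *
s=state();print(s['position'],s['force'],s['eef_rot'])
im=eyes.read_camera('wrist'); np.save("w7.npy",im);C=cam("wrist",s);M=R.from_rotvec(s["eef_rot"]).as_matrix();p=s["position"]
m=cv2.inRange(hsv(im),(3,150,50),(16,255,255)); m[:,:290]=0;m[:,350:]=0
for r_ in range(235,330,12):
    c=np.where(m[r_])[0]; print(r_,c.min() if len(c) else 0,c.max() if len(c) else 0)
# stand block: dark brown, top face at z=.035
b=cv2.inRange(hsv(im),(0,70,15),(14,230,110)); b[:100]=0;b[260:]=0;b[:,:230]=0;b[:,420:]=0
for k in blobs(b,200): 
    q=cv2.minAreaRect(k);print("stand",q,cast(C,q[0],.035).round(4))
print("hole exp px",proj(C,[.543,-.3017,.035]))
```

```text
[ 0.5428993  -0.30223063  0.09922398] [ 0.32389039  0.10396349 -0.4383894 ] [ 1.10278941e+00  2.94046808e+00 -4.75207874e-04]
235 309 330
247 307 331
259 306 332
271 307 332
283 307 331
295 307 331
307 307 331
319 308 331
stand ((319.0, 243.5), (31.0, 26.0), 90.0) [[ 0.5627 -0.3209  0.035 ]]
stand ((356.268310546875, 202.29718017578125), (109.72356414794922, 181.30335998535156), 66.14952850341797) [[ 0.5548 -0.2762  0.035 ]]
hole exp px [[320.98869097 211.87641311]]
```

The wing sits in the fingers exactly as before, so the key has not slipped. Lowering it into the hole.

Call:
{"method": "carry_out", "body": {
  "series": [
    {"translation":[0,0.4,-8],"delta_rot":[0,0,0],"hand":1},
    {"translation":[0,0,-5],"delta_rot":[0,0,0],"hand":1},
    {"translation":[0,0,-5],"delta_rot":[0,0,0],"hand":1},
    {"translation":[0,0,-5],"delta_rot":[0,0,0],"hand":1},
    {"translation":[0,0,0],"delta_rot":[0,0,0],"hand":1}
  ]
}}

```text
t: 18.0
position: [0.5418, -0.3014, 0.0744]
eef_rot: [-1.104, -2.94, 0.0]
force: [-0.8, -0.8, -0.2]
width: 0.136
finger_force: 59.7
```

Call:
{"method": "carry_out", "body": {
  "series": [
    {"translation":[0,0,-5],"delta_rot":[0,0,0],"hand":1},
    {"translation":[0,0,-4],"delta_rot":[0,0,0],"hand":1},
    {"translation":[0,0,-3],"delta_rot":[0,0,0],"hand":1},
    {"translation":[0,0,-2],"delta_rot":[0,0,0],"hand":1},
    {"translation":[0,0,0],"delta_rot":[0,0,0],"hand":1}
  ]
}}

```text
t: 18.62
position: [0.542, -0.3015, 0.0608]
eef_rot: [-1.104, -2.941, 0.0]
force: [0.6, 1.1, -1.7]
width: 0.135
finger_force: 59.7
```

Call:
{"method": "carry_out", "body": {
  "series": [
    {"translation":[0,0,-1],"delta_rot":[0,0,0],"hand":1},
    {"translation":[0,0,-0.8],"delta_rot":[0,0,0],"hand":1},
    {"translation":[0,0,-0.5],"delta_rot":[0,0,0],"hand":1},
    {"translation":[0,0,0],"delta_rot":[0,0,0],"hand":1}
  ]
}}

```text
t: 19.12
position: [0.5421, -0.3015, 0.0587]
eef_rot: [-1.104, -2.941, -0.0]
force: [-0.3, 0.6, -0.6]
width: 0.132
finger_force: 59.7
```

Call:
{"method": "carry_out", "body": {
  "series": [
    {"translation":[0,0,-0.8],"delta_rot":[0,0,0],"hand":1},
    {"translation":[0,0,-0.7],"delta_rot":[0,0,0],"hand":1},
    {"translation":[0,0,0],"delta_rot":[0,0,0],"hand":1}
  ]
}}

```text
t: 19.5
position: [0.5422, -0.3015, 0.0585]
eef_rot: [1.103, 2.941, -0.0]
force: [-2.7, 2.5, 8.8]
width: 0.131
finger_force: 61.5
```

Contact at the same height as before (0.0585 m), so the collar is seated. Releasing and rising.

Call:
{"method": "carry_out", "body": {
  "series": [
    {"translation":[0,0,0.7],"delta_rot":[0,0,0],"hand":1},
    {"translation":[0,0,0],"delta_rot":[0,0,0],"hand":0.2},
    {"translation":[0,0,0],"delta_rot":[0,0,0],"hand":0.2},
    {"translation":[0,0,0],"delta_rot":[0,0,0],"hand":0.2},
    {"translation":[0,0,0],"delta_rot":[0,0,0],"hand":0.2},
    {"translation":[0,0,15],"delta_rot":[0,0,0],"hand":0.2},
    {"translation":[0,0,30],"delta_rot":[0,0,0],"hand":0.2},
    {"translation":[0,0,40],"delta_rot":[0,0,0],"hand":0.2},
    {"translation":[0,0,48],"delta_rot":[0,0,0],"hand":0.2},
    {"translation":[0,0,0],"delta_rot":[0,0,0],"hand":0.2},
    {"translation":[0,0,0],"delta_rot":[0,0,0],"hand":0.2}
  ]
}}

```text
t: 20.88
position: [0.5421, -0.3014, 0.1918]
eef_rot: [1.104, 2.94, 0.001]
force: [-0.1, -0.1, -0.1]
width: 0.403
finger_force: 0.0
```

Run:
```python
from h import *
s=state();print(s['t'],s['position'],s['force'],s['width'])
im=eyes.read_camera('wrist'); C=cam("wrist",s)
for k in blobs(cv2.inRange(hsv(im),(5,150,80),(16,255,255)),150):
    m=cv2.minAreaRect(k)
    if abs(m[0][0]-318)<40: print(m,cast(C,m[0],.094).round(4))
```

```text
20.875 [ 0.54205099 -0.30141976  0.19177284] [-0.13199602 -0.13669849 -0.07285224] 0.4033363216724431
((319.5, 193.5), (49.0, 13.0), 90.0) [[ 0.5387 -0.2992  0.094 ]]
((299.3735656738281, 166.61228942871094), (14.058639526367188, 36.18317794799805), 65.0952377319336) [[ 0.5092 -0.2962  0.094 ]]
((305.442626953125, 131.8688507080078), (24.392688751220703, 26.454042434692383), 13.240518569946289) [[ 0.491  -0.2728  0.094 ]]
```

The wing shows the same size and place in view as at the start (49x13 px, within 1.5 mm), so the key is home and upright. Handing in.

```bash
python3 -c "
from bench import job
print(job.hand_in())"
```

```text
the job is handed in; nothing more can be done
None
```

The stud is turned about a quarter turn and held in its catch, the key is back upright and fully home in its stand, and the job is handed in at about 21 s; the hand-in returned no verdict.

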